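# Seat the filter slide in the microscope lamp base

### The arm

A 7-joint arm with a two-finger parallel gripper is mounted at the origin on the work surface. World frame = base frame: x ahead of the robot, y to its left, z up, the work surface at z = 0. Lengths are in m, angles in rad, forces in N, time in s.
With the tool pointing down it reaches from about 0.375 to 0.925 m from the base axis. Payload 3.1 kg.
Tool frame: the origin (TCP) lies between the finger pads; the fingertips stand 19 mm ahead of it and the grasp point (between the pads) is the TCP; z points along the fingers, y is the direction in which the jaws open and shut (so a half turn about z gives the same grasp; the last joint's range is limited). The gripper opens to 85 mm and grips with 20 to 120 N. Pads are 22 mm wide; open, the fingers measure 114 mm over their backs; the gripper's body (76 mm by 85 mm) begins 54 mm behind the grasp point. The pads swing forward as they close: fully open they stand 13 mm farther back than shut.
Start: joints at [1.159, 0.383, 0.044, 1.598, -0.018, 1.161, -0.05], TCP at [0.201, -0.618, 0.25] pointing down, gripper open.
Joint ranges: [-2.61, 2.61], [-0.41, 2.15], [-1.48, 1.57], [0, 2.5], [-1.57, 4.71], [0.05, 1.97], [-2.85, 2.85]. Speed limits (rad/s): [2.79, 2.79, 3.14, 3.14, 3.14, 3.14, 3.14].

### API

Orientations are given as a unit quaternion [x, y, z, w].
In Python, from bench import move_ptp, movel, move_j, move_gripper, pause, inverse_kinematics, read_camera, camera_params, MotionError, sign_off, look_for, tip_of, read_time_s, read_qpos, read_joint_vel, read_effort, read_eef_pos, read_tcp_rot, read_ft_force, read_ft_torque, read_finger_gap gives the robot as it stands. Calls block until the motion is done:
- move_ptp(position, orientation): joint-space move of the TCP to a pose.
- movel(position, orientation=None, speed=0.15): straight line of the TCP; orientation=None keeps the orientation; speed is the mean speed in m/s.
- move_j(angles): joint-space move.
- move_gripper(opening, effort=None): finger opening in m; effort is the grip in N (None keeps the last); returns when the fingers have stopped.
- pause(seconds).
- inverse_kinematics(position, orientation): joint angles nearest the present ones, or None.
- read_camera(name): name is "side" or "top"; returns the picture (384x512x3 uint8, red, green, blue); there is no depth.
- camera_params(name): a dict with "K" (3x3 intrinsics, pixels), "camera_from_world" (4x4, takes a point from world to camera coordinates). Camera axes: x right, y down, z forward; pixel columns grow to the right and rows downward; lengths in m; the calibration is good to about 2 mm. A picture is of the moment at which its call begins. camera_params takes no time and is no camera call.
A pose or a line that the arm cannot do raises MotionError and nothing moves.
- sign_off(): hands the job in, once; it reports no verdict.
Trained networks look in the newest picture that a camera, given by its name, has taken for a name from the list of things; names that differ only in an ending like _2 or _b are one class to them, and where a whole thing is asked for, a point or a joint stands for the part that bears it (a point fixed in the world has none). Each returns a list of dicts, best first, with "confidence" (0 to 1); they miss things now and then, are a little off and sometimes report something else, mostly with a low value. They report only what shows in the picture. A call takes as long as a camera call. They do not tell look-alikes from the thing itself.
- look_for(camera, name): "at" ([column, row] in pixels, amid what is visible of it).
- tip_of(camera, name): "at" ([column, row] in pixels: a listed point, or the origin of a listed thing).
Readings, each from a call of its own:
- read_time_s(): time.
- read_qpos(): joint angles.
- read_joint_vel(): joint speeds.
- read_effort(): joint torques, N m.
- read_eef_pos(): TCP position.
- read_tcp_rot(): TCP orientation.
- read_ft_force(): force on the tool from outside, world axes, zero at the start.
- read_ft_torque(): the same for the moment, N m.
- read_finger_gap(): finger opening in m.
Only numpy, scipy, OpenCV 4.12 (cv2) and the standard library are available. Lean on these libraries where they do the work, as an engineer would, in place of code of your own. Each camera call takes 0.05 s, during which the arm holds its last target. There are 200 camera calls.

### The job

Pick up the loose metal filter slide by its upright end plate, enter its flat tongue into the slot on the front of the lamp base and slide it in until you feel it come up against the hidden stop. Press it home with a light, steady push of about 8 N for half a second, then let go and leave it fully home; never ram or force it (25 N is too much), and do not disturb the other things on the bench.

Things in the scene. Friction and masses are not known exactly. Their poses are not given: they have to be found in the camera images.
- slide: Filter slide, plain aluminium, about 0.22 kg, flat on the bench: a tongue 50 mm wide, 8 mm thick, with a small round filter; at its tail an upright end plate 10 mm thick (x = -5 to +5 mm), 84 mm wide (y), 60 mm tall above the underside: pinch it across its thickness. Origin: under the middle of the end plate, at the underside. x points along the tongue, z up.
- slide_nose (a point): Middle of the front edge of the tongue, 120 mm ahead of the slide's origin, half way up its 8 mm thickness; same axes as the slide.
- lamp: Lamp base, fixed: grey box 140 (x) by 150 (y) by 60 mm tall, round white window on top. Origin: centre of its underside. The slide enters its front face (x = -70 mm) along +x. A sill at slot floor level, 14 mm above the bench, sticks out to x = -110 mm; on it two 12 mm tall guides narrow from 74 mm apart to the slot's width. Nothing is above the sill.
- slot_mouth (a point): Mouth of the blind slot, 53 mm wide, 12 mm high: middle of its floor edge, in the lamp's front face, at x = -70, y = 0, z = 14 mm in the lamp's frame; axes as the lamp's. A rigid stop is hidden 50 to 70 mm inside, set anew each time; 45 mm or more stays free between lamp and end plate. Sliding friction is 1 to 3 N if not pressed down; a steady 5 N or more, that deep, is the stop.
- pin (a joint): Small switch pin in the face of the hidden stop, unseen, very light (0.3 N). 0: out, standing 4 mm proud of the stop's face; 0.004 (m): pressed level with that face, so the nose is on the stop. The reading is rough and does not tell how hard the slide is pushed.
- beaker: Bystander, leave alone: glass beaker, 70 mm across, 90 mm tall. Origin: centre of its underside.
- bottle: Bystander, leave alone: amber reagent bottle, 60 mm across, 130 mm tall. Origin: centre of its underside.
- dish: Bystander, leave alone: closed Petri dish, 90 mm across, 15 mm tall. Origin: centre of its underside.
- slide_box: Bystander, leave alone: small grey box of specimen slides, 35 x 85 x 32 mm. Origin: centre of its underside.
- objective: Bystander, leave alone: loose steel microscope objective standing on end, 30 mm across, 44 mm tall. Origin: centre of its underside.
- tin: Bystander, leave alone: flat steel tin, 60 x 90 x 25 mm. Origin: centre of its underside.
There are look-alikes about, which are no part of the job. Leave any green or pink look-alike of the slide alone.

How it is judged:
By the outcome, as a careful person would: the job done as asked, in the order asked, and still so for the second after the job is handed in, with the robot touching nothing.
It also fails if it takes over 72 s, if anything falls off the work surface, if the arm or the gripper's body presses on something with over 40 N, if the wrist force passes 120 N, or if a joint passes its speed limit or range.

## Working session

There is one attempt and no reset: what is moved stays moved. The work goes in short steps, each a Python script; the robot and the scene stay as the last script left them, time stands still between calls to the robot, and variables do not carry over. Pictures are saved under pics/ and viewed, about 8 in all and at most 12, crops included, and the job is handed in when it is done.

```bash
ls; mkdir -p pics; python3 - <<'E'
from bench import *
import cv2,numpy as np
for c in ("side","top"):
    im=read_camera(c); cv2.imwrite(f"pics/{c}0.png",im[:,:,::-1])
    p=camera_params(c); print(c,np.round(p["K"],1).tolist(),np.round(p["camera_from_world"],4).tolist())
    for n in ("slide","slide_nose","lamp","slot_mouth"):
        print(n,[(np.round(d["at"],1).tolist(),round(d["confidence"],2)) for d in tip_of(c,n)])
print(read_tcp_rot(),read_time_s(),read_ft_force())
E
```

```text
pics
side [[364.3, 0.0, 256.2], [0.0, 364.3, 188.8], [0.0, 0.0, 1.0]] [[0.9811, -0.1932, -0.0039, -0.5666], [-0.1541, -0.7696, -0.6196, 0.1073], [0.1167, 0.6085, -0.7849, 0.9811], [0.0, 0.0, 0.0, 1.0]]
slide [([241.9, 264.1], 0.83), ([204.6, 270.0], 0.59)]
slide_nose [([284.7, 238.6], 0.85), ([173.8, 312.9], 0.77), ([250.9, 296.5], 0.72)]
lamp [([284.4, 156.4], 0.81), ([188.1, 134.9], 0.45)]
slot_mouth [([260.4, 157.8], 0.78)]
top [[443.0, 0.0, 260.5], [0.0, 443.0, 194.9], [0.0, 0.0, 1.0]] [[0.0013, -1.0, 0.002, 0.0044], [-0.9964, -0.0015, -0.0845, 0.5537], [0.0845, -0.0019, -0.9964, 1.1252], [0.0, 0.0, 0.0, 1.0]]
slide [([345.6, 252.0], 0.7), ([420.1, 203.5], 0.58), ([336.7, 211.3], 0.57)]
slide_nose [([378.4, 284.9], 0.97), ([324.6, 173.3], 0.77), ([377.3, 215.1], 0.65), ([339.5, 214.6], 0.5)]
lamp []
slot_mouth [([210.8, 170.6], 0.97)]
[ 9.87716381e-01  1.56257319e-01 -6.27490487e-06 -3.65330565e-05] 0.5 [ 0.15978293 -0.98666359 -0.5059725 ]
```

```bash
python3 -c "
import cv2,numpy as np
a=cv2.imread('pics/side0.png');b=cv2.imread('pics/top0.png')
cv2.imwrite('pics/both.png',cv2.resize(np.vstack([a,b]),(800,1200))[:1200])
cv2.imwrite('pics/t0.png',cv2.resize(b,(800,600)));cv2.imwrite('pics/s0.png',cv2.resize(a,(800,600)))"
```

```text
(no output)
```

View pics/t0.png

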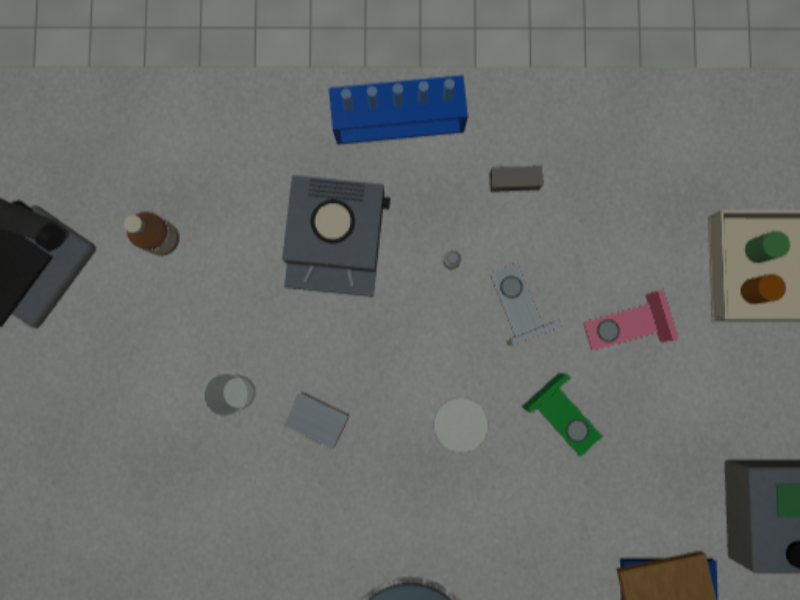

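View pics/s0.png

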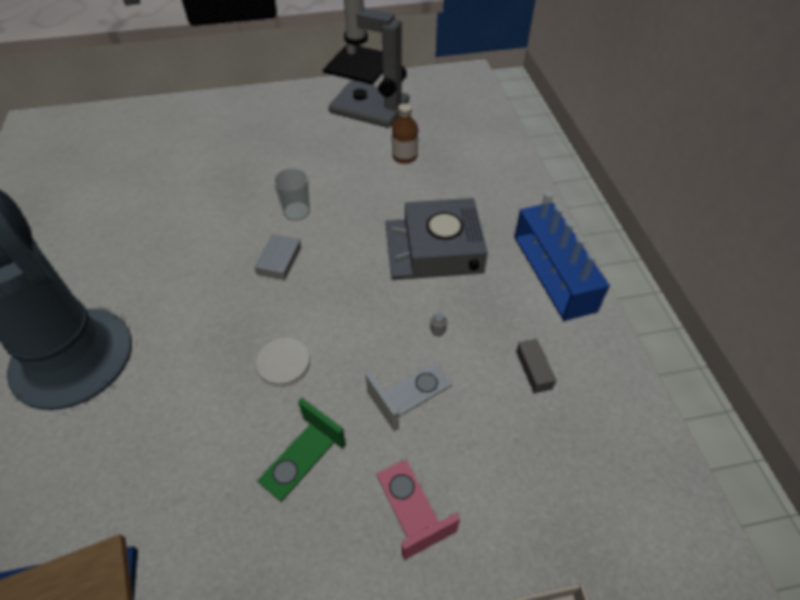

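Top view (800-px scale): the candidates are a plain aluminium slide (plate 535,332; nose 505,267), a pink one (660,315) and a green one (547,392). The tin (317,420) and slide box (517,178) are other shapes, so I choose the plain one. The lamp is at (333,225), with its sill facing the robot at (330,293). Next I fit the poses and check them on a close crop.

```bash
cat > h.py <<'E'
import numpy as np,cv2
from bench import *
from scipy.optimize import least_squares
from scipy.spatial.transform import Rotation as R
P={c:camera_params(c) for c in("side","top")}
def T(p,pts):
    x,y,a,z=p; pts=np.array(pts,float); c,s=np.cos(a),np.sin(a)
    return np.c_[x+c*pts[:,0]-s*pts[:,1],y+s*pts[:,0]+c*pts[:,1],z+pts[:,2]]
def proj(c,X):
    M=P[c]["camera_from_world"]; q=(np.c_[X,np.ones(len(X))]@M.T)[:,:3]@P[c]["K"].T
    return q[:,:2]/q[:,2:]
def fit(obs,p0):  # obs: cam -> list of (local pt, pixel)
    f=lambda p:np.concatenate([(proj(c,T([*p,0],[o[0] for o in L]))-[o[1] for o in L]).ravel() for c,L in obs.items()])
    r=least_squares(f,p0,loss="soft_l1"); return r.x,r.fun.reshape(-1,2)
def box(x0,x1,y0,y1,z0,z1):
    v=[(x,y,z) for x in(x0,x1) for y in(y0,y1) for z in(z0,z1)]
    return [(v[i],v[j]) for i in range(8) for j in range(i) if sum(a!=b for a,b in zip(v[i],v[j]))==1]
LAMP=box(-.07,.07,-.075,.075,0,.06)+box(-.11,-.07,-.075,.075,0,.014)
SLIDE=box(-.005,.005,-.042,.042,0,.06)+box(.005,.12,-.025,.025,0,.008)
def crop(im,c,p,wf,centre,half,S,draw=True):
    u,v=centre; k=S/(2*half)
    A=np.array([[k,0,-k*(u-half)],[0,k,-k*(v-half)]])
    o=cv2.warpAffine(im[:,:,::-1].copy(),A,(S,S),flags=cv2.INTER_CUBIC)
    if draw:
        for a,b in wf:
            q=proj(c,T(p,[a,b]))@A[:,:2].T+A[:,2]; cv2.line(o,*[tuple(int(t) for t in r*16) for r in q],(0,255,255),1,cv2.LINE_AA,4)
    return o
E
python3 - <<'E'
from h import *
s=1.5625
L={"top":[((.07,.075,.06),(292/s,177/s)),((.07,-.075,.06),(385/s,185/s)),((-.07,-.075,.06),(376/s,271/s)),((-.07,.075,.06),(283/s,262/s)),((-.11,.075,.014),(285/s,289/s)),((-.11,-.075,.014),(374/s,297/s)),((-.07,0,.014),(210.8,170.6))],
"side":[((-.07,.075,.06),(406/s,203/s)),((.07,.075,.06),(477/s,200/s)),((.07,-.075,.06),(485/s,263/s)),((-.07,-.075,.06),(412/s,267/s)),((-.07,0,.014),(260.4,157.8))]}
l,r=fit(L,[.6,.1,0]); print("lamp",l.round(4),r.round(1).tolist())
S={"top":[((.12,0,.004),(324.6,173.3)),((0,0,0),(336.7,211.3))],"side":[((0,0,0),(241.9,264.1)),((.12,0,.004),(284.7,238.6))]}
g,r=fit(S,[.5,-.1,.3]); print("slide",g.round(4),r.round(1).tolist())
t=read_camera("top");d=read_camera("side")
a=[]
for c,im in(("top",t),("side",d)):
    row=[]
    for p,wf,h in((l,LAMP,45),(g,SLIDE,38)):
        p=[*p,0]; ce=proj(c,T(p,[[0.03 if wf is SLIDE else -.02,0,.03]]))[0]
        row.append(crop(im,c,p,wf,ce,h,300,True)); print(c,(ce-h).round(2),h)
    a.append(np.hstack(row))
cv2.imwrite("pics/fit1.png",np.vstack(a))
E
```

```text
lamp [ 0.6842  0.1228 -0.1061] [[1.2, -1.0], [0.2, 0.1], [-0.1, -0.7], [0.3, -1.3], [0.2, -0.9], [0.2, 0.1], [2.0, 1.4], [-2.2, -0.1], [-3.1, -1.1], [0.5, -6.0], [-1.3, -5.2], [-0.6, -0.2]]
slide [ 0.5042 -0.1991  0.3076] [[-0.8, -2.1], [1.2, 3.2], [1.0, -2.8], [-1.0, 1.8]]
top [169.44 107.21] 45
top [298.24 164.88] 38
side [231.17 107.85] 45
side [215.28 212.42] 38
```

View pics/fit1.png

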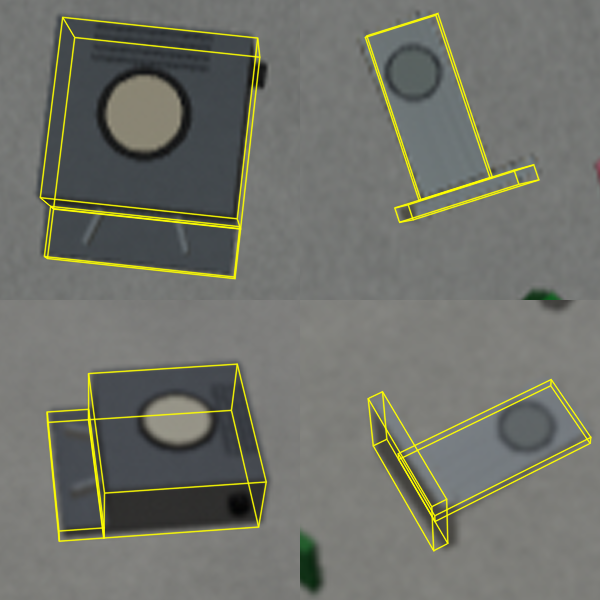

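The wireframes sit on the lamp and on the plain slide in both views, with the slide about 1 px off. I refine the fits on image edges, then grasp.

```bash
cat >> h.py <<'E'
from scipy.optimize import minimize
from scipy.ndimage import map_coordinates
def refine(ims,p,wf,free=(1,1,1,0)):
    G={}
    for c,im in ims.items():
        g=cv2.GaussianBlur(im.astype(np.float32),(0,0),0.8); gx=cv2.Sobel(g,cv2.CV_32F,1,0).max(2)*0+np.abs(cv2.Sobel(g,cv2.CV_32F,1,0)).max(2); gy=np.abs(cv2.Sobel(g,cv2.CV_32F,0,1)).max(2)
        G[c]=np.minimum(np.hypot(gx,gy),90)
    t=np.linspace(0.05,.95,30)[:,None]
    pts=np.vstack([np.array(a)*(1-t)+np.array(b)*t for a,b in wf])
    p=np.array(p,float); idx=np.flatnonzero(free); sc=np.array([.004,.004,.04,.004])
    def f(d):
        q=p.copy(); q[idx]+=d*sc[idx]; X=T(q,pts)
        return -sum(map_coordinates(G[c],proj(c,X).T[::-1],order=1).mean() for c in G)+.3*(d@d)
    best=min((minimize(f,d0,method="Nelder-Mead") for d0 in np.vstack([np.zeros(len(idx)),np.eye(len(idx)),-np.eye(len(idx))])),key=lambda r:r.fun)
    p[idx]+=best.x*sc[idx]; return p
def quat(yaw):  # tool down, tool y along the direction yaw (slide x), wrist turn kept modest
    M=np.c_[[np.sin(yaw),-np.cos(yaw),0],[np.cos(yaw),np.sin(yaw),0],[0,0,-1]]
    M=np.c_[np.cross(M[:,1],[0,0,-1]),M[:,1],[0,0,-1]]
    return R.from_matrix(M).as_quat()
E
python3 - <<'E'
from h import *
ims={c:read_camera(c) for c in("top","side")}
l=refine(ims,[.6842,.1228,-.1061,0],LAMP); g=refine(ims,[.5042,-.1991,.3076,0],SLIDE)
print("lamp",l.round(4),"slide",g.round(4))
for c in ims: print(c,refine({c:ims[c]},l,LAMP).round(4),refine({c:ims[c]},g,SLIDE).round(4))
a=np.vstack([np.hstack([crop(im,c,p,wf,proj(c,T(p,[[0.03 if wf is SLIDE else -.02,0,.03]]))[0],h,300) for p,wf,h in((l,LAMP,45),(g,SLIDE,38))]) for c,im in ims.items()])
cv2.imwrite("pics/fit2.png",a)
q0=read_qpos()
for yaw in(g[2],l[2]):
  for y in(yaw,yaw+np.pi):
    for pos in ([g[0],g[1],.15],[g[0],g[1],.04],[l[0]-.2,l[1]+.02,.06]): 
        k=inverse_kinematics(pos,quat(y)); print(None if k is None else np.round(k,2))
E
```

```text
lamp [ 0.6868  0.1256 -0.1057  0.    ] slide [ 0.5096 -0.2016  0.3814  0.    ]
top [ 0.6869  0.1258 -0.1073  0.    ] [ 0.5093 -0.2005  0.405   0.    ]
side [ 0.6865  0.1259 -0.0994  0.    ] [ 0.5097 -0.2023  0.3782  0.    ]
[ 0.75  0.36 -0.52  1.91  0.22  0.93  0.51]
[ 0.72  0.53 -0.5   1.96  0.37  0.74  0.39]
[ 0.46  0.62 -0.99  2.03  0.68  0.87 -0.54]
[ 0.37  0.31 -0.08  1.93  0.03  0.9  -2.48]
[ 0.3   0.48 -0.    1.98  0.    0.69 -2.46]
[-1.29  0.74  1.15  2.11 -0.89  0.91 -2.37]
[ 0.69  0.34 -0.45  1.91  0.18  0.92  0.05]
[ 0.66  0.52 -0.43  1.96  0.31  0.73 -0.06]
[ 0.45  0.61 -0.98  2.03  0.67  0.86 -1.02]
[-0.7   0.8   1.38  1.97 -0.87  1.16 -2.21]
[-0.66  1.14  1.36  2.02 -1.25  1.21 -1.99]
[ 0.63  0.82 -1.25  2.03  0.94  1.04  1.95]
```

View pics/fit2.png

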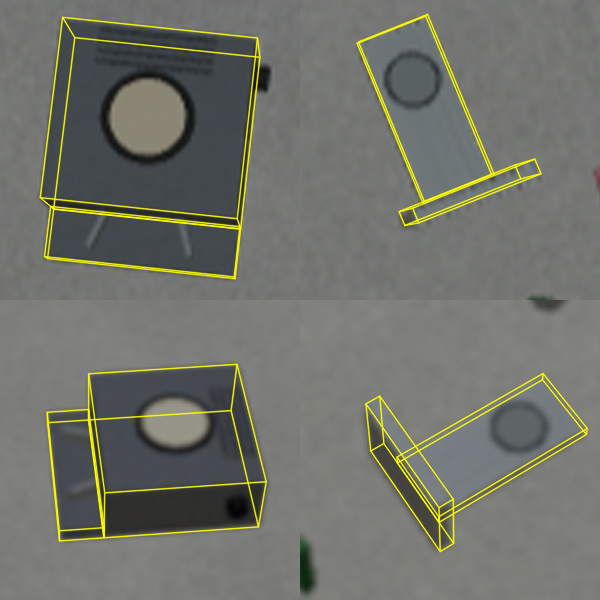

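```bash
cat >> h.py <<'E'
def st(m=""):
    print(m,"t",round(read_time_s(),2),"tcp",np.round(read_eef_pos(),4),"F",np.round(read_ft_force(),1),"gap",round(read_finger_gap(),4),"dz",round(float(R.from_quat(read_tcp_rot()).apply([0,1,0])@[0,1,0]),3),flush=True)
E
python3 - <<'E'
from h import *
g=[.5095,-.2013,.385]; q=quat(g[2])
move_gripper(.05,60)
move_ptp([g[0],g[1],.16],q); st("above")
movel([g[0],g[1],.042],q,speed=.1); st("down")
move_gripper(0.0,50); st("grip")
movel([g[0],g[1],.065],q,speed=.06); pause(.2); st("lift")
ims={c:read_camera(c) for c in("top","side")}
p=refine(ims,[*g,.023],SLIDE,(1,1,1,0)); print(p.round(4)); 
p=[*g,.023]
cv2.imwrite("pics/lift.png",np.hstack([crop(im,c,p,SLIDE,proj(c,T(p,[[.03,0,.03]]))[0],50,400) for c,im in ims.items()]))
E
```

```text
above t 3.05 tcp [ 0.5091 -0.2036  0.1601] F [-0.4 -0.4 -0. ] gap 0.0497 dz 0.372
down t 4.38 tcp [ 0.5103 -0.2015  0.0427] F [ 0.   0.5 -0.1] gap 0.05 dz 0.376
grip t 4.83 tcp [ 0.5096 -0.2018  0.0425] F [-1.1  0.1  3.5] gap 0.0093 dz 0.375
lift t 5.56 tcp [ 0.5091 -0.2012  0.0646] F [-0.   0.1 -2. ] gap 0.0092 dz 0.376
[ 0.5107 -0.2004  0.3692  0.023 ]
```

View pics/lift.png

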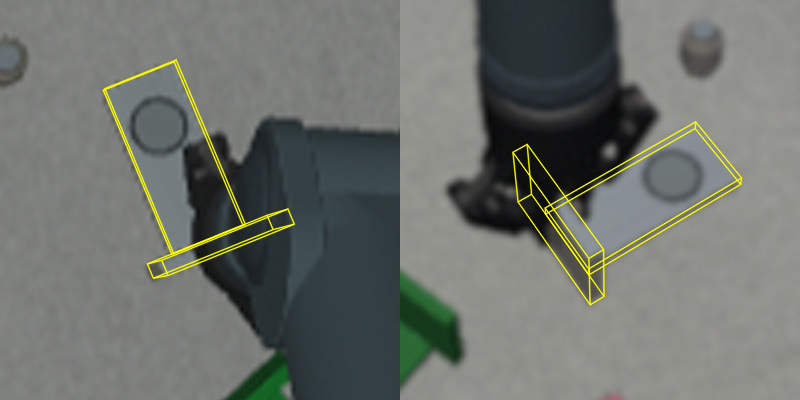

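The slide is held square: the lift weighs 2 N and the wireframe matches both views. I carry it above the objective's height and hover with the nose over the sill.

```bash
cat >> h.py <<'E'
LP=np.array([.6868,.1256,-.1057,0])
def inl(x,y,z): return T(LP,[[x,y,z]])[0]
QL=quat(LP[2])
E
python3 - <<'E'
from h import *
movel([.5095,-.2013,.14],speed=.12)
move_ptp(inl(-.225,0,.14),QL); st("hover")
movel(inl(-.225,0,.042+.032),QL,speed=.08); pause(.3); st("low")
ims={c:read_camera(c) for c in("top","side")}
e=read_eef_pos(); p=np.array([e[0],e[1],LP[2],e[2]-.042])
for s in (ims,{"top":ims["top"]},{"side":ims["side"]}):
    r=refine(s,p,SLIDE); d=r[:2]-p[:2]; c,n=np.cos(LP[2]),np.sin(LP[2]); print("d along,lat",(c*d[0]+n*d[1]).round(4),(-n*d[0]+c*d[1]).round(4),"dyaw",(r[2]-p[2]).round(3))
wf=SLIDE
o=[]
for c,im in ims.items():
    ce=proj(c,T(LP,[[-.15,0,.03]]))[0]
    o.append(crop(im,c,p,SLIDE,ce,50,400))
cv2.imwrite("pics/hov.png",np.hstack(o))
E
```

```text
hover t 7.76 tcp [0.4634 0.148  0.1396] F [ 0.9 -0.7 -1.8] gap 0.0096 dz -0.107
low t 9.03 tcp [0.4634 0.1494 0.0744] F [ 0.7 -1.5 -2.3] gap 0.0094 dz -0.106
d along,lat -0.0006 0.0 dyaw 0.019
d along,lat -0.0015 0.0021 dyaw 0.003
d along,lat -0.0003 -0.0012 dyaw 0.033
```

View pics/hov.png

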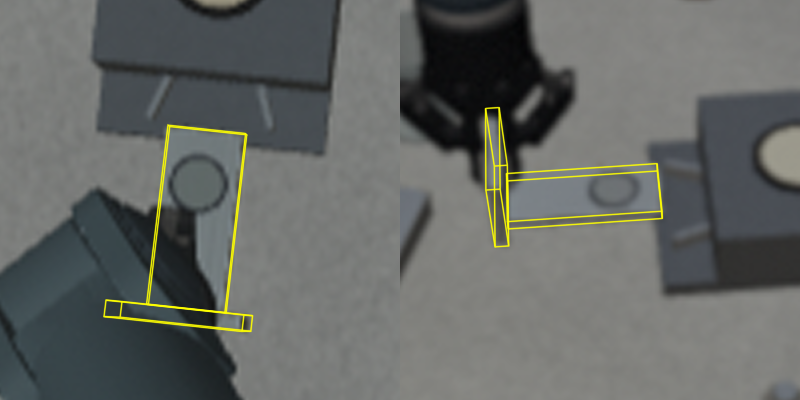

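```bash
cat >> h.py <<'E'
U=np.array([np.cos(LP[2]),np.sin(LP[2]),0]);V=np.array([-U[1],U[0],0])
def F(n=5):
    f=[]
    for _ in range(n): pause(.02); f.append(read_ft_force())
    f=np.mean(f,0); return np.array([f@U,f@V,f[2]])
def X(): d=read_eef_pos()-LP*[1,1,0,0]@np.eye(4,3); return np.array([d@U,d@V,d[2]])
E
python3 - <<'E'
from h import *
movel(inl(-.225,0,.058),QL,speed=.05); pause(.3)
f0=F(15); np.save("f0.npy",f0); print("f0",f0.round(2),X().round(4))
x=-.225
while x<-.145:
    x+=.004 if x<-.2 or x>-.18 else .002
    movel(inl(x,0,.058),QL,speed=.04); f=F()-f0
    print(round(x,3),X().round(4),f.round(1),flush=True)
    if abs(f[0])>4.5 or abs(f[1])>6 or abs(f[2])>6: print("stop");break
st()
E
```

```text
f0 [ 0.22 -0.02 -2.56] [-0.225  -0.      0.0581]
-0.221 [-0.2208 -0.      0.058 ] [-0.8  0.1  0.2]
-0.217 [-0.2169  0.      0.058 ] [ 0.  -0.2  0.2]
-0.213 [-0.2129 -0.      0.058 ] [-0.1  0.1  0.3]
-0.209 [-0.2089 -0.      0.058 ] [-0.7  0.4 -0. ]
-0.205 [-0.2049  0.      0.058 ] [-0.2 -0.2 -0.1]
-0.201 [-0.2009  0.      0.058 ] [-0.8 -0.1 -0.1]
-0.197 [-0.1969 -0.      0.058 ] [-0.3  0.  -0.2]
-0.195 [-0.195 -0.     0.058] [-0.7  0.4  0. ]
-0.193 [-0.193  0.     0.058] [-0.2  0.   0.1]
-0.191 [-0.191  0.     0.058] [-0.1 -0.   0.1]
-0.189 [-0.189 -0.     0.058] [ 0.  -0.1 -0.1]
-0.187 [-0.187  0.     0.058] [-0.3  0.1  0.3]
-0.185 [-0.185  0.     0.058] [-0.2  0.   0.3]
-0.183 [-0.183 -0.     0.058] [-0.1  0.1 -0.1]
-0.181 [-0.181 -0.     0.058] [-0.4  0.4  0.4]
-0.179 [-0.1789  0.      0.058 ] [-0.5  0.2  0.4]
-0.175 [-0.1749  0.      0.058 ] [0.  0.4 0.3]
-0.171 [-0.1709 -0.      0.058 ] [-0.2  0.3  0.1]
-0.167 [-0.1669 -0.      0.058 ] [-0.5 -0.3  0.2]
-0.163 [-0.1629 -0.      0.058 ] [-0.3  0.   0.3]
-0.159 [-0.1589 -0.      0.058 ] [-0.1 -0.1  0.1]
-0.155 [-0.1549  0.      0.058 ] [-0.2 -0.2  0.2]
-0.151 [-0.1509  0.      0.058 ] [-0.1  0.5  0.3]
-0.147 [-0.1469 -0.      0.058 ] [-0.5 -0.   0.4]
-0.143 [-0.1429 -0.      0.058 ] [-0.5  0.3  0.4]
 t 18.48 tcp [0.5447 0.1407 0.058 ] F [-0.4  0.6 -2.1] gap 0.0093 dz -0.106
```

```bash
python3 - <<'E'
from h import *
f0=np.load("f0.npy"); z=.058
cv2.imwrite("pics/in.png",np.hstack([crop(read_camera(c),c,[0]*4,[],proj(c,T(LP,[[-.1,0,.03]]))[0],50,400,False) for c in("top","side")]))
while z>.0545:
    z-=.0004; movel(inl(-.143,0,z),QL,speed=.02); f=F()-f0; print(round(z,4),X().round(4),f.round(1),flush=True)
    if f[2]>1.2: z+=.0004; movel(inl(-.143,0,z),QL,speed=.02); break
f0=F(15); np.save("f0.npy",f0); np.save("z.npy",z); print("z",z,"f0",f0.round(2)); st()
E
```

```text
0.0576 [-0.1431 -0.      0.0576] [-0.2  0.4  0.2]
0.0572 [-0.143  -0.      0.0572] [-0.3 -0.6  0.1]
0.0568 [-0.143   0.      0.0568] [-0.1 -0.   0.2]
0.0564 [-1.429e-01  1.000e-04  5.650e-02] [-0.5 -0.1  1.2]
0.056 [-1.429e-01  1.000e-04  5.650e-02] [-2.6 -1.   7.2]
z 0.05640000000000001 f0 [-1.88 -0.82  3.09]
 t 20.75 tcp [0.5447 0.1407 0.0565] F [-1.5 -0.4  2.8] gap 0.0095 dz -0.105
```

View pics/in.png

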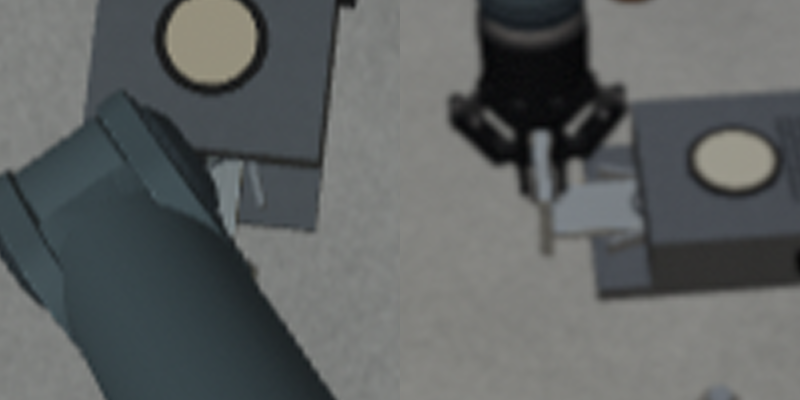

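The tongue is in the slot, seen clearly in the side view at (600,208), and the floor is felt at z = 0.0564. I lift 0.6 mm off the floor and creep to the stop.

```bash
python3 - <<'E'
from h import *
z=.0570; x=-.143
movel(inl(x,0,z),QL,speed=.02); pause(.2); f0=F(15); np.save("f0.npy",f0); print("f0",f0.round(2))
n=0
while x<-.115 and read_time_s()<50:
    x+=.00025; movel(inl(x,0,z),QL,speed=.02); f=F(3)-f0; n+=1
    if n%8==0 or abs(f[0])>1.5: print(round(x,5),X().round(5),f.round(1),flush=True)
    if -f[0]>4 or abs(f[1])>6 or abs(f[2])>7: break
np.save("x.npy",x); pause(.2); print("settled",(F(10)-f0).round(2)); st()
E
```

```text
f0 [ 0.09  0.18 -2.46]
-0.141 [-1.4098e-01 -2.0000e-05  5.7000e-02] [-0.6 -0.2  0. ]
-0.139 [-1.3898e-01  2.0000e-05  5.7020e-02] [-0.2 -0.4  0.4]
-0.137 [-1.3699e-01 -3.0000e-05  5.6980e-02] [-0.1 -0.4  0.1]
-0.135 [-1.3498e-01 -2.0000e-05  5.6990e-02] [-0.4  0.1  0.7]
-0.133 [-0.13302 -0.       0.05696] [-0.2 -0.1  0. ]
-0.13125 [-1.3171e-01 -2.0000e-05  5.6910e-02] [-2.1 -0.7  2. ]
-0.131 [-1.3169e-01 -1.0000e-05  5.6840e-02] [-3.5 -0.7  2.5]
-0.13075 [-1.3166e-01 -1.0000e-05  5.6810e-02] [-5.  -1.   3.2]
settled [-5.19 -1.17  3.31]
 t 36.52 tcp [0.5559 0.1395 0.0568] F [-6.2 -0.9  0.6] gap 0.0093 dz -0.105
```

Solid contact at 58 mm depth, with force rising steadily at about 6 N/mm, so this is the stop. Now I press to 8 N, hold, ease off and release.

```bash
python3 - <<'E'
from h import *
f0=np.load("f0.npy"); x=float(np.load("x.npy")); z=.0570
f=F(4)-f0
while -f[0]<7.7 and x<-.1285:
    x+=.00012; movel(inl(x,0,z),QL,speed=.02); f=F(4)-f0
print("x",round(x,5),f.round(2))
t=read_time_s(); L=[]
while read_time_s()-t<.75: pause(.03); L.append(-(read_ft_force()@U)+f0[0])
print("hold",round(read_time_s()-t,2),np.round(L,1))
x-=.0007; movel(inl(x,0,z),QL,speed=.02); print("eased",(F(4)-f0).round(2)); st()
pin=[tip_of]  # no pin reading in the interface
move_gripper(.032); pause(.2); st("open")
e=read_eef_pos(); movel([e[0],e[1],.16],QL,speed=.1); st("up")
ims={c:read_camera(c) for c in("top","side")}
move_ptp(inl(-.21,-.25,.2),QL); pause(.3); st("away")
ims={c:read_camera(c) for c in("top","side")}
p=refine(ims,[*inl(-.1317,0,0)[:2],LP[2],.014],SLIDE)
d=p[:2]-LP[:2]; print("slide in lamp",(d@U[:2]).round(4),(d@V[:2]).round(4),(p[2]-LP[2]).round(3))
p=[*inl(-.1317,0,0)[:2],LP[2],.014]
cv2.imwrite("pics/end.png",np.hstack([crop(im,c,p,SLIDE[:12],proj(c,T(LP,[[-.08,0,.03]]))[0],50,400) for c,im in ims.items()]))
E
```

```text
x -0.12943 [-7.94 -1.31  5.76]
hold 0.77 [8.  7.4 8.1 8.5 8.2 7.4 7.8 8.1 7.9 7.5 8.1 8.  8.1 7.9 9.3 7.4 8.4 7.7
 7.1 7.8 7.8 8.5 7.9]
eased [-6.41 -1.16  4.19]
 t 41.15 tcp [0.5559 0.1395 0.0567] F [-6.6 -0.4  2.2] gap 0.0096 dz -0.105
open t 41.7 tcp [0.5579 0.1393 0.0572] F [-0.1  0.2  0.6] gap 0.032 dz -0.106
up t 42.88 tcp [0.5572 0.139  0.1591] F [ 0.2 -0.2  0.2] gap 0.0317 dz -0.106
away t 44.32 tcp [ 0.4521 -0.0997  0.1999] F [-0.6 -0.6  0.4] gap 0.0321 dz -0.103
slide in lamp -0.1363 -0.0004 0.017
```

View pics/end.png

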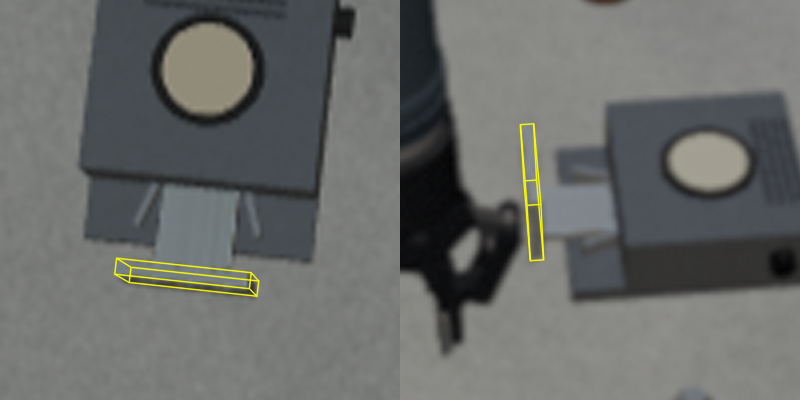

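```bash
python3 - <<'E'
from h import *
ims={c:read_camera(c) for c in("top","side")}
PL=box(-.005,.005,-.042,.042,0,.06)
for c in ims:
  for wf,nm in((PL,"plate"),):
    for x0 in(-.1317,-.1357):
      r=refine({c:ims[c]},[*inl(x0,0,0)[:2],LP[2],.014],wf); d=r[:2]-LP[:2]; print(c,nm,x0,(d@U[:2]).round(4),(d@V[:2]).round(4),(r[2]-LP[2]).round(3))
o=[]
for x0 in(-.1317,-.1357):
  p=[*inl(x0,0,0)[:2],LP[2],.014]
  o.append(np.hstack([crop(im,c,p,PL,proj(c,T(LP,[[-.12,0,.03]]))[0],24,300) for c,im in ims.items()]))
cv2.imwrite("pics/end2.png",np.vstack(o))
E
```

```text
top plate -0.1317 -0.1351 -0.0011 0.034
top plate -0.1357 -0.1351 -0.0011 0.034
side plate -0.1317 -0.1303 0.001 0.009
side plate -0.1357 -0.1306 0.0009 0.015
```

View pics/end2.png

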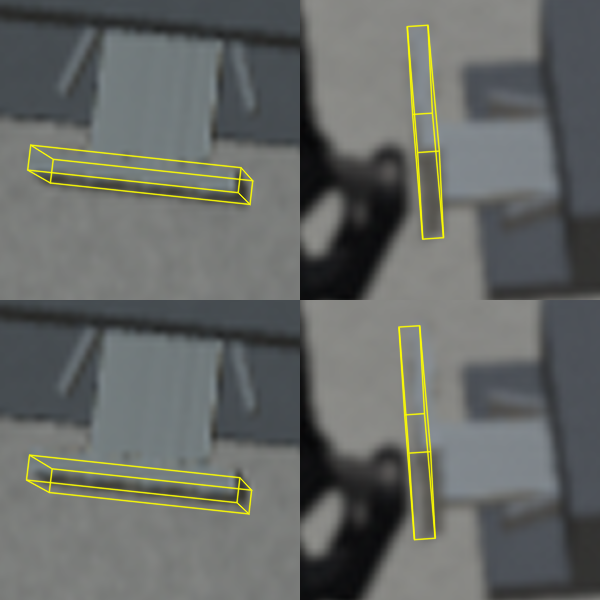

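The side view and the crops put the plate at x = -131 mm, which is home; the top-view fit was drawn off by the plate's shadow. One doubt remains: during the press the floor carried up to 6 N, and its friction may have taken part of the push. There is time for one more light 8 N press, low behind the plate with the fingers shut, so nothing is pressed down.

```bash
python3 - <<'E'
from h import *
q7=read_qpos()[6]; C=[]
for a in(np.pi/2,-np.pi/2):
    q=quat(LP[2]+a); k=inverse_kinematics(inl(-.172,0,.12),q)
    if k is not None: C.append((np.abs(np.array(k)-read_qpos()).max(),q,np.round(k,2)))
_,Q,k=min(C,key=lambda c:c[0]); print(k)
move_gripper(0.0); move_ptp(inl(-.172,0,.12),Q); movel(inl(-.172,0,.048),Q,speed=.1); pause(.2)
f0=F(12); print("f0",f0.round(2)); st()
x=-.172; movel(inl(-.157,0,.048),Q,speed=.03); x=-.157; f=F(3)-f0; print(f.round(1))
while -f[0]<2 and x<-.138 and read_time_s()<60 and abs(f[2])<6:
    x+=.0004; movel(inl(x,0,.048),Q,speed=.03); f=F(2)-f0
print("touch",round(x,4),X().round(4),f.round(1),round(read_time_s(),1)); x1=X()[0]
while -f[0]<7.9 and x<-.135 and read_time_s()<63:
    x+=.0002; movel(inl(x,0,.048),Q,speed=.02); f=F(3)-f0
    print(round(x,4),X().round(5)[0],f.round(1))
t=read_time_s(); L=[]
while read_time_s()-t<.65: pause(.03); L.append(-(read_ft_force()@U)+f0[0])
print("hold",np.round(L,1),X().round(5))
movel(inl(-.175,0,.048),Q,speed=.08); movel(inl(-.175,0,.12),Q,speed=.15); st("clear")
cv2.imwrite("pics/end3.png",np.hstack([cv2.resize(read_camera("side")[:,:,::-1],(400,300)),cv2.resize(read_camera("top")[:,:,::-1],(400,300))]))
E
```

```text
[ 0.36  0.47 -0.84  1.95  0.44  0.92  0.77]
f0 [ 0.02  0.07 -0.1 ]
 t 47.23 tcp [0.5159 0.1437 0.0483] F [ 0.3  0.4 -0.6] gap 0.0001 dz 0.994
[ 0.2 -0.   0.1]
touch -0.1494 [-0.1502  0.      0.0478] [-3.3 -0.3  2.2] 53.3
-0.1492 -0.15019 [-4.9 -0.3  3.1]
-0.149 -0.15021 [-5.3 -0.7  2.8]
-0.1488 -0.15022 [-5.7  0.   2.7]
-0.1486 -0.1502 [-6.6 -0.5  2.6]
-0.1484 -0.15019 [-6.1 -0.3  2.8]
-0.1482 -0.1502 [-7.  -0.   3.5]
-0.148 -0.15021 [-7.4 -0.8  3.5]
-0.1478 -0.15021 [-7.  -1.   3.5]
-0.1476 -0.15021 [-7.7 -0.8  3.6]
-0.1474 -0.15018 [-8.3 -0.6  4.4]
hold [7.6 8.4 7.9 8.4 7.2 8.5 8.1 8.1 7.1 8.3 7.9 8.1 8.8 7.6 8.6 8.2 8.4 7.9
 7.3 8.3] [-1.5021e-01  8.0000e-05  4.7390e-02]
clear t 58.1 tcp [0.5128 0.1436 0.1198] F [-0.  -0.6  0.2] gap 0.0002 dz 0.994
```

View pics/end3.png

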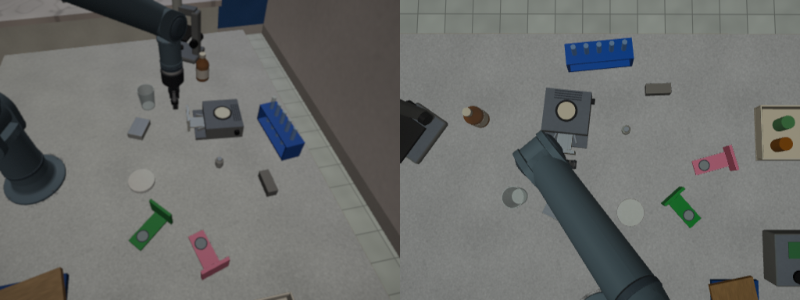

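The plate stayed rigid at the same place (x ≈ -0.150 behind it) with no travel under the second press, so the slide was already home. Nothing else on the bench has moved and the robot touches nothing. Handing in.

```bash
python3 -c "
from bench import *
print(read_time_s(),sign_off())"
```

```text
the job is handed in; nothing more can be done
58.2 None
```

The filter slide is in the lamp's slot, up against the hidden stop and released, and I handed the job in at 58.2 s of the 72 s allowed.

- **Grasp and insertion:** I gripped the plain aluminium slide by its end plate and carried it over to the sill. The tongue went in with almost no resistance, and I felt the stop about 58 mm inside.
- **Press:** I pushed at about 8 N for 0.77 s, with readings from 7.1 to 9.3 N, and then let go. The easing-off before release only came down to about 6.4 N, not the roughly 3 N I intended.
- **Second press:** The slot floor had carried up to about 6 N upward during the first press, so friction may have taken some of the push. I pressed again at about 8 N for 0.65 s, low on the plate with the fingers shut. There was again some upward force, up to 4.4 N. The slide did not move, so it was already home.

**Checks:**
- **Disagreement:** The stall point and the side camera put the end plate at about -131 mm in the lamp's frame. The automatic top-camera fit said -135 mm; I put that down to the plate's shadow, since the crops matched -131 mm.
- **Pin:** The interface gave me no pin reading, so being home rests on the force and position checks.
- **Bench:** In the last pictures the bystanders and look-alikes look unmoved, and the gripper is clear. The tin is partly hidden by the arm in the top view.

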